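# Glued lamp tops to the curing stand

## Robot

A 6-joint arm with a two-finger parallel gripper is mounted at the origin on the work surface. World frame = base frame: x ahead of the robot, y to its left, z up, the work surface at z = 0. Lengths are in m, angles in degrees, forces in N, time in s.
With the tool pointing down it reaches from about 0.375 to 0.9 m from the base axis. Payload 3.1 kg.
Tool frame: the origin (TCP) lies at the very end of the fingers, on their centre line; the grasp point (between the pads) lies 19 mm behind it (bot.tcp_to_grasp is the distance from the TCP to the grasp point, in m); z points along the fingers, y is the line along which they close (so a half turn about z gives the same grasp; the last joint's range is limited). The gripper opens to 87 mm and grips with 3 to 60 N. Pads are 19 mm wide; open, the fingers measure 117 mm over their backs; the gripper's body (75 mm by 190 mm) begins 51 mm behind the grasp point.
Start: joints at [58.012, 30.224, 82.088, -0, 67.689, -10.227], TCP at [0.232, 0.58, 0.223] pointing down, gripper open.
Joint ranges: [-176.69, 176.69], [-43.24, 126.21], [12.49, 139.97], [-82, 262], [0, 151.66], [-163.58, 163.58]. Speed limits (degrees/s): [159.86, 159.86, 180, 180, 180, 180].

## Interface

Orientations are given as a 3x3 rotation matrix whose columns are the frame's x, y, z axes.
In Python, from rig import telemetry, capture, camera_info, job, bot gives the robot as it stands. The module is installed in compiled form; this text tells all that it offers.
- The arm moves only by the tool carry_out, never from a script. Its argument "deltas" is a list that holds one entry, the list of rows, each a list of 7 numbers: the shift along the tool's x, y, z scaled (see below), then the turn, a rotation vector about the tool's x, y, z scaled (see below), then the closure, from -1 (fully open) to 1 (shut). In form: [[[dx, dy, dz, ax, ay, az, claw], ...]]. A call has exactly 10 rows; each row is the pose to reach, as a shift and turn from the pose commanded when the call began, along the tool's axes at that moment, turning the shorter way round; what a row does not reach only later rows make up. The controller multiplies each number of a shift by 15 cm and each number of a turn by 360 degrees. A row lasts 1/12 s, in which the tool goes at most 41.7 mm and 7.16 degrees, less where a joint would pass 70% of its speed; a pose out of reach is approached as far as the arm can. A call with a number of a shift or a turn outside -1 to 1 is refused whole. A call with a gripper value outside its range is refused whole. The fingers move at their own pace and stop on an object; the grip force is fixed at half the most. Time passes only in rows, so rows that repeat a pose let the fingers close, or fill a call up. It gives the time, the measured TCP pose, the force, the opening and the grip force at its end, in the units of the state.
- telemetry.read_state(): the state, without advancing time (a new reading comes with each control period).
- capture(name): name is "scene" or "side" or "wrist"; returns the picture (480x640x3 uint8, red, green, blue); there is no depth.
- camera_info(name): a dict with "mtx" (3x3 intrinsics, pixels), "k1" (the pictures are not rectified: a ray, as slopes to the right and down, at radius r is drawn at 1 + k1 r^2 times it, then the intrinsics apply), "cam_to_world" (4x4, takes a point from camera to world coordinates); the wrist camera has in their place "T_tool_cam" (4x4, takes a point from camera to tool coordinates, whose origin is the TCP and whose axes are the flange's). Camera axes: x right, y down, z forward; pixel columns grow to the right and rows downward; lengths in m; the calibration is good to about 2 mm. A picture is of the moment at which its call begins: read the wrist's pose just before it. camera_info takes no time and is no camera call.
- job.hand_in(): hands the job in; it is judged then, once.
The state is a dict: "time_s": time; "joint_positions": joint angles; "qvel": joint speeds; "tau": joint torques, N m; "position": TCP position; "tcp_rot": TCP orientation; "force": force on the tool from outside, world axes, zero at the start; "moment": the same for the moment, N m; "opening": opening from 0.0 (shut) to 1.0 (fully open); "grasp_force": force on a finger pad.
Only numpy, scipy, OpenCV 4.12 (cv2) and the standard library are available. Lean on these libraries where they do the work, as an engineer would, in place of code of your own. Each camera call takes 0.05 s, during which the arm holds its last target. There are 200 camera calls.

## Task

Three lamp tops have just been glued and must cure together: stand the third one, waiting on the bench, upright on the dark round pad in the tray with the other two, then carry the tray level, never tipping or dropping it, and set it flat on the blue curing stand, inside the four yellow corner guides. Then start the lamp timer: pull its sprung red knob straight out to the stop and let it go, so that it springs back in. All three tops must still be standing in the tray, and the other things on the bench stay where they are.

Things in the scene. Friction and masses are not known exactly. Their poses are not given: they have to be found in the camera images.
- tray: Open grey tray, 210 (its x) x 180 (its y) mm, floor 5 mm thick, walls 22 mm high and 5 mm thick, with a fixed bridge handle. About 0.45 kg empty. Origin: centre of its underside, z up. Two glued lamp tops already stand in its +x half; the -x half is free.
- tray_handle (a point): Centre of the tray's orange handle bar, 112 mm above the tray's underside. The bar runs along the tray's y, spans the tray's 180 mm, and is 14 mm thick (along the tray's x) and 18 mm high; steel straps at both ends hold it up. Axes as the tray's.
- tray_pad (a point): Centre of the dark round pad (60 mm across, flat) on the tray's floor, 64 mm from the tray's centre towards its -x side, 5 mm above its underside: the place for the third lamp top.
- top_c: The third lamp top, loose and upright on the bench: brass foot 48 mm across and 10 mm high, amber glass bulging to 52 mm across at 32 mm height and narrowing to 26 mm at 50 mm, then an upright chrome collar 24 mm across from 50 to 78 mm height. About 80 g. Origin: centre of its underside, z up; round, so its yaw does not matter.
- top_c_collar (a point): Middle of the third lamp top's chrome collar, 64 mm above its underside.
- top_a: Lamp top like the third one, standing loose in the tray's +x half (about 66 mm from the tray's centre in x, 42 mm in y). Origin: centre of its underside.
- top_b: As top_a, on the other side in y (about -42 mm).
- stand: Fixed curing stand: blue plate 310 x 250 mm, 20 mm thick, reaching from -125 to +185 mm along its x. Along its far (+x) side an aluminium lamp head (violet face towards the bay) on two posts runs 200 mm along y, from 148 to 188 mm in x, its top 130 mm above the bench. Origin: underside, below the centre of the bay for the tray; z up.
- stand_bay (a point): Centre of the bay on the stand's top face, 20 mm above the bench, axes as the stand's. The four yellow L-shaped corner guides, 10 mm high, leave 9 mm on every side of a centred tray whose x lies along the stand's x (either way round).
- timer: Fixed grey timer box 75 x 76 x 85 mm high with a dial on top. Origin: on the bench below the middle of its front face; the box reaches 75 mm in +x from there. The red knob stands out of the front face, towards -x.
- knob_head (a point): Centre of the timer's red pull knob, a disc 28 mm across and 16 mm thick on a 10 mm stem, its axis along the timer's x, 58 mm above the bench; 36 mm in front of the box's face when in. Moves with the knob; axes as the timer's.
- knob (a joint): How far the knob is pulled out along the timer's -x: 0 in, 0.030 m at its stop. A spring pulls it back in (about 1.6 N at rest, 5.5 N at the stop).
- shade: Bystander: loose amber glass shade, 96 mm across, 115 mm high. Origin: centre of its underside.
- screwdriver: Bystander: loose screwdriver with a green handle, lying flat along its x.
- lamp_foot: Bystander: loose copper lamp foot 96 mm across with an upright chrome tube, 150 mm high in all. Origin: centre of its underside.
- jar: Bystander: loose closed jar 64 mm across, 85 mm high. Origin: centre of its underside.
Things that resemble listed ones, but are neither listed nor needed, are in the scene too. What is shaped like the timer but green or purple is not meant.

How it is judged (in metres and radians):
On the way, in this order (a step that is already met when the one before it is completed fails the run):
1. the third lamp top stands upright on the tray's pad, released (horizontal distance between top_c and tray_pad below 0.02 m and x of top_c in the frame of tray between -0.09 and 0.09 m and y of top_c in the frame of tray between -0.075 and 0.075 m and z of top_c in the frame of tray below 0.012 m and angle between top_c's own z axis and vertical below 0.12 rad and contact force between the fingers and top_c below 0.1 N), for 0.2 s.
2. the tray is lifted clear of the bench (height (world z) of tray above 0.035 m), for 0.2 s.
3. the tray stands flat in the stand's bay, released (x of tray in the frame of stand_bay between -0.013 and 0.013 m and y of tray in the frame of stand_bay between -0.013 and 0.013 m and z of tray in the frame of stand_bay below 0.004 m and angle between the x axis of tray and the x axis of stand, either way round below 0.12 rad and contact force between the fingers and tray below 0.1 N), for 0.2 s.
4. the timer knob is pulled out to its stop (value of joint knob above 0.027 m), for 0.05 s.
At the end, for the whole second after the job is handed in: Tray at rest flat on the stand, within 13 mm of the bay centre along each stand axis and 0.12 rad of square (either way round); all three tops upright in it (0.12 rad), the third within 20 mm of the pad centre; knob back in (under 4 mm) (x of tray in the frame of stand_bay between -0.013 and 0.013 m and y of tray in the frame of stand_bay between -0.013 and 0.013 m and z of tray in the frame of stand_bay below 0.004 m and angle between the x axis of tray and the x axis of stand, either way round below 0.12 rad and horizontal distance between top_c and tray_pad below 0.02 m and x of top_c in the frame of tray between -0.09 and 0.09 m and y of top_c in the frame of tray between -0.075 and 0.075 m and z of each of top_c, top_a, top_b in the frame of tray below 0.012 m and angle between each of top_c, top_a, top_b's own z axis and vertical below 0.12 rad and x of top_a in the frame of tray between -0.09 and 0.09 m and y of top_a in the frame of tray between -0.075 and 0.075 m and x of top_b in the frame of tray between -0.09 and 0.09 m and y of top_b in the frame of tray between -0.075 and 0.075 m and value of joint knob below 0.004 m and linear speed of tray below 0.02 m/s and linear speed of each of top_a, top_b, top_c below 0.03 m/s); the robot touches nothing.
It fails at once if the tray tips by more than 0.2 rad (about 11 degrees) (angle between tray's own z axis and vertical above 0.2 rad).
It fails at once if a lamp top already in the tray topples (more than 0.4 rad) (angle between any of top_a, top_b's own z axis and vertical above 0.4 rad).
It fails at once if the tray is dropped: out of the fingers while more than 15 mm above the stand's height (height (world z) of tray above 0.035 m and contact force between the fingers and tray below 0.1 N).
It fails at once if a bystander (glass shade, screwdriver, lamp foot, jar) is moved more than 25 mm (distance of any of shade, screwdriver, lamp_foot, jar from where it was at the start of the episode above 0.025 m).
It also fails if it takes over 72 s, if anything falls off the work surface, if the arm or the gripper's body presses on something with over 40 N, if the wrist force passes 120 N, or if a joint passes its speed limit or range.

## Working session

There is one attempt and no reset: what is moved stays moved. The work goes in short steps, Python scripts to look and compute and a tool call to move; the robot and the scene stay as the last step left them, time stands still between calls to the robot, and variables do not carry over. Pictures are saved under pics/ and viewed, at most 10 in all, crops included, and the job is handed in when it is done.

Besides the shell and the picture viewer there is one more tool, called after ">>>" as a command line: name --argument value ..., lists and objects as JSON in quotes. carry_out: Moves the arm, as the interface text tells. Its arguments: {"type":"object","properties":{"deltas":{"type":"array","items":{"type":"array","items":{"type":"array","items":{"type":"number"}}}}},"required":["deltas"]}

```bash
mkdir -p pics; python3 - <<'E'
from rig import telemetry, capture, camera_info
import cv2,numpy as np
s=telemetry.read_state();print(s['time_s'],s['position'],s['tcp_rot'],s['opening'])
for n in("scene","side","wrist"):
    im=capture(n);cv2.imwrite(f"pics/{n}0.png",im[:,:,::-1]);i=camera_info(n);print(n,{k:np.round(v,4).tolist() for k,v in i.items()})
E
```

```text
0.0 [0.23126775 0.57984363 0.22157205] [[-9.28737809e-01  3.70735456e-01 -1.14168978e-03]
 [ 3.70737014e-01  9.28736103e-01 -1.82157754e-03]
 [ 3.85005136e-04 -2.11503460e-03 -9.99997689e-01]] 0.9985248843149189
scene {'mtx': [[595.5046, 0.0, 323.5984], [0.0, 595.5046, 229.39], [0.0, 0.0, 1.0]], 'k1': -0.1775, 'cam_to_world': [[-0.5669, 0.5781, -0.5869, 1.4045], [0.8237, 0.4087, -0.3931, 0.592], [0.0126, -0.7063, -0.7078, 1.1182], [0.0, 0.0, 0.0, 1.0]]}
side {'mtx': [[489.8525, 0.0, 317.947], [0.0, 489.8525, 239.2582], [0.0, 0.0, 1.0]], 'k1': -0.1232, 'cam_to_world': [[0.9994, -0.0212, 0.0277, 0.4904], [-0.0348, -0.5461, 0.837, -1.1969], [-0.0026, -0.8375, -0.5465, 0.8871], [0.0, 0.0, 0.0, 1.0]]}
wrist {'mtx': [[409.5866, 0.0, 320.0181], [0.0, 409.5866, 235.0333], [0.0, 0.0, 1.0]], 'k1': -0.0834, 'T_tool_cam': [[0.0002, -0.9687, -0.2483, 0.0676], [1.0, 0.0002, 0.0001, 0.0006], [-0.0001, -0.2483, 0.9687, -0.1623], [0.0, 0.0, 0.0, 1.0]]}
```

View pics/scene0.png

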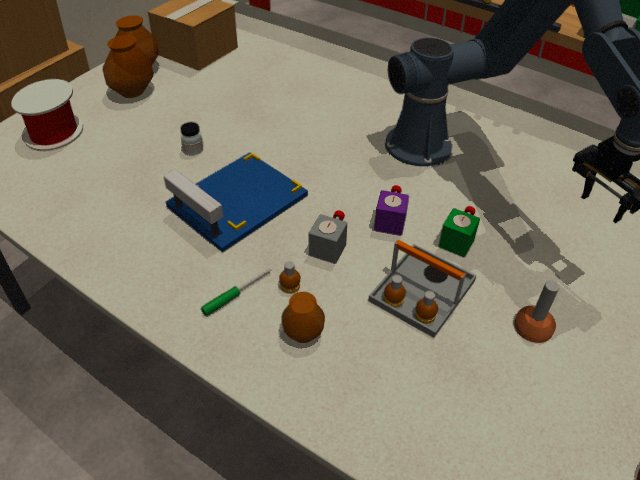

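View pics/side0.png

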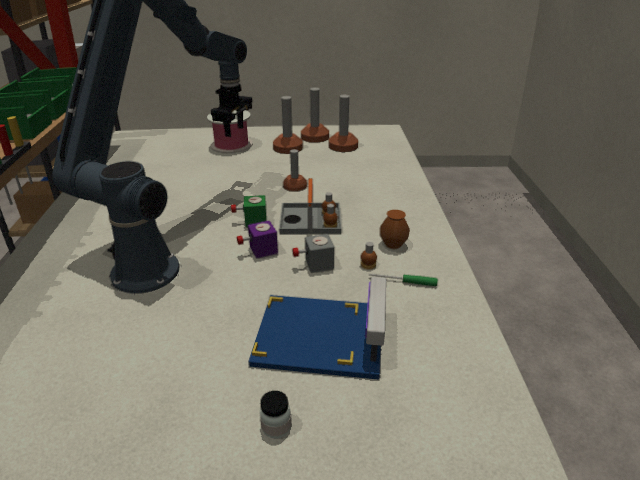

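The scene picture shows the tray at about (425,285), top_c at (290,278), the grey timer at (328,238) with its knob at (339,215), and the stand at (238,198). The side picture shows the same layout, with the stand at (318,335). I'll view enlarged crops to get accurate pixel positions.

```bash
cat > h.py <<'E'
import numpy as np,cv2
from rig import camera_info
def ray(n,uv):
    c=camera_info(n);K=np.array(c['mtx']);p=cv2.undistortPoints(np.array([[uv]],float),K,np.array([c['k1'],0,0,0,0.]))[0,0]
    T=np.array(c['cam_to_world']);return T[:3,3],T[:3,:3]@np.array([p[0],p[1],1])
def atz(n,uv,z):
    o,d=ray(n,uv);return o+d*(z-o[2])/d[2]
def tri(a,b):
    A=np.zeros((3,3));B=np.zeros(3)
    for n,uv in(("scene",a),("side",b)):
        o,d=ray(n,uv);d/=np.linalg.norm(d);P=np.eye(3)-np.outer(d,d);A+=P;B+=P@o
    return np.linalg.solve(A,B)
E
python3 - <<'E'
import cv2
a=cv2.imread('pics/scene0.png');b=cv2.imread('pics/side0.png')
cv2.imwrite('pics/c1.png',cv2.resize(a[145:345,160:480],None,fx=2.5,fy=2.5,interpolation=2))
cv2.imwrite('pics/c2.png',cv2.resize(b[170:380,230:440],None,fx=2.8,fy=2.8,interpolation=2))
E
```

```text
(no output)
```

View pics/c1.png

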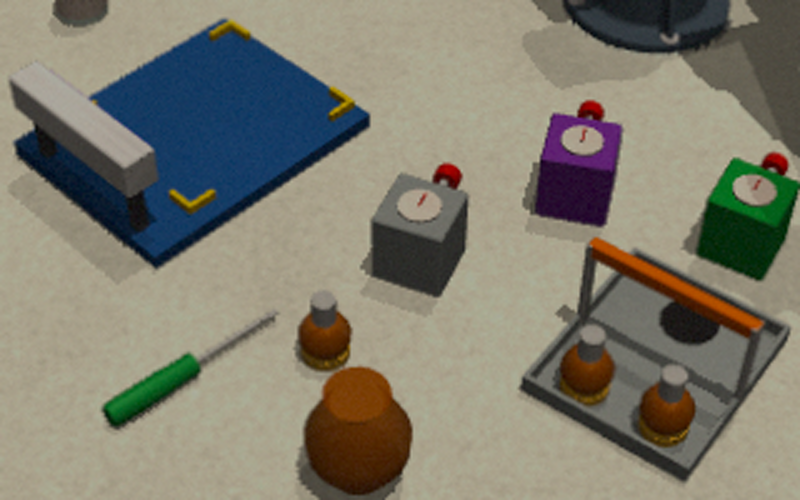

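View pics/c2.png

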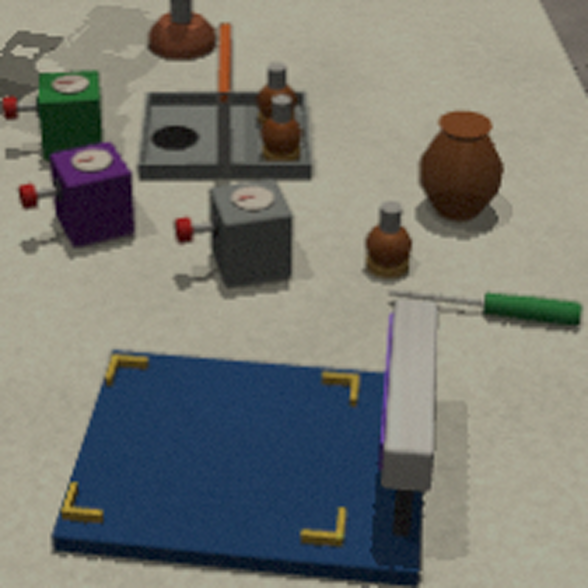

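The crops show these points. In c1: top_c's collar top (323,299), the handle bar from (593,248) to (760,326), the pad (690,322), the knob (448,176) and stand corners (369,117), (223,20), (157,260). In c2: the collar (391,209), the knob (184,230) and the pad (175,138).

```bash
python3 - <<'E'
from h import *
np.set_printoptions(precision=4,suppress=True)
A=lambda x,y:(160+x/2.5-.3,145+y/2.5-.3)
B=lambda x,y:(230+x/2.8-.3,170+y/2.8-.3)
def sh(n,a,b,z):
    print(n,z,'|',atz("scene",A(*a),z)[:2] if a else '',atz("side",B(*b),z)[:2] if b else '',tri(A(*a),B(*b)) if a and b else '')
sh('collar top',(323,299),(391,209),.078)
sh('bar +y?',(595,243),(225,25),.121); sh('bar2',(760,322),(225,92),.121)
sh('bar swap',(760,322),(225,25),.121); sh('bar swap',(595,243),(225,92),.121)
for a,b in(((637,250),(140,168)),((788,328),(145,94)),((686,472),(307,92)),((523,383),(312,167))): sh('tray',a,b,.022)
sh('pad',(690,322),(175,138),.005)
for a,b in(((369,117),(112,350)),((223,20),(56,537)),((157,260),None),((15,148),(420,572))): sh('stand',a,b,.02)
# guide outer corners, top z .030
for a,b in(((232,20),(65,512)),((354,100),(108,357)),((192,210),(357,376)),(None,(342,538))): sh('guide',a,b,.03)
sh('knob',(448,176),(184,230),.058)
for a,b in(((405,175),(218,226)),((467,187),(210,186)),((437,248),(286,182)),((373,232),(291,220))): sh('timer',a,b,.085)
sh('shade top',(357,395),(466,125),.115)
E
```

```text
collar top 0.078 | [0.6835 0.0134] [0.6834 0.0087] [0.6832 0.0123 0.0762]
bar +y? 0.121 | [0.512  0.2024] [0.515  0.3702] [0.5307 0.2252 0.1752]
bar2 0.121 | [0.5117 0.3728] [0.5113 0.1947] [0.4917 0.3526 0.0569]
bar swap 0.121 | [0.5117 0.3728] [0.515  0.3702] [0.5138 0.3725 0.1211]
bar swap 0.121 | [0.512  0.2024] [0.5113 0.1947] [0.5107 0.2012 0.1181]
tray 0.022 | [0.4071 0.204 ] [0.4089 0.1914] [0.4063 0.2021 0.0174]
tray 0.022 | [0.4141 0.3775] [0.4097 0.3734] [0.4103 0.3772 0.0192]
tray 0.022 | [0.6243 0.3727] [0.621  0.3704] [0.6219 0.3725 0.0202]
tray 0.022 | [0.6211 0.1984] [0.6137 0.1856] [0.6152 0.196  0.015 ]
pad 0.005 | [0.4483 0.2889] [0.4491 0.2883] [0.4488 0.2888 0.005 ]
stand 0.02 | [ 0.3975 -0.1394] [ 0.3912 -0.1443] [ 0.3922 -0.1417  0.0166]
stand 0.02 | [ 0.3556 -0.3854] [ 0.355  -0.3905] [ 0.354  -0.3876  0.0175]
stand 0.02 | [ 0.6985 -0.1876]  
stand 0.02 | [ 0.6629 -0.428 ] [ 0.6564 -0.4401] [ 0.658  -0.4343  0.0132]
guide 0.03 | [ 0.359  -0.3677] [ 0.362  -0.3714] [ 0.3602 -0.3687  0.0288]
guide 0.03 | [ 0.393  -0.1631] [ 0.3889 -0.1669] [ 0.3895 -0.1649  0.0275]
guide 0.03 | [ 0.6303 -0.1979] [ 0.6276 -0.204 ] [ 0.6281 -0.2002  0.0267]
guide 0.03 |  [ 0.5946 -0.409 ] 
knob 0.058 | [0.4598 0.0059] [0.463 0.007] [0.4622 0.0065 0.0591]
timer 0.085 | [ 0.5077 -0.0153] [ 0.499  -0.0263] [ 0.5003 -0.0189  0.0788]
timer 0.085 | [0.4862 0.0451] [0.4916 0.0505] [0.4907 0.0468 0.0883]
timer 0.085 | [0.5732 0.0673] [0.5742 0.0554] [0.5727 0.0648 0.0807]
timer 0.085 | [0.5912 0.0049] [ 0.5751 -0.0182] [ 0.5784 -0.0021  0.0723]
shade top 0.115 | [0.7798 0.123 ] [0.7797 0.1191] [0.7797 0.1222 0.1136]
```

The measurements agree with the sizes given:
- **top_c:** (0.683, 0.012)
- **Tray:** (0.512, 0.288), yaw about 0°
- **Bay:** (0.493, -0.286), yaw -8.2°
- **Knob:** (0.461, 0.006), yaw 12°

I'll start by turning the tool square and moving towards top_c.

>>> carry_out --deltas '[[[-0.1, -0.057, 0, 0, 0, -0.006, -1], [-0.2, -0.115, 0, 0, 0, -0.012, -1], [-0.3, -0.172, 0, 0, 0, -0.018, -1], [-0.4, -0.229, 0, 0, 0, -0.024, -1], [-0.5, -0.287, 0, 0, 0, -0.03, -1], [-0.6, -0.344, 0, 0, 0, -0.036, -1], [-0.7, -0.401, 0, 0, 0, -0.042, -1], [-0.8, -0.458, 0, 0, 0, -0.048, -1], [-0.9, -0.516, 0, 0, 0, -0.054, -1], [-1, -0.573, 0, 0, 0, -0.0606, -1]]]'

```text
time_s: 0.98
position: [0.3394, 0.4441, 0.2223]
tcp_rot: [[-1.0, -0.003, -0.001], [-0.003, 1.0, -0.0], [0.001, -0.0, -1.0]]
force: [0.5, 0.2, 0.2]
opening: 0.996
grasp_force: 0.0
```

```bash
python3 - <<'E'
from rig import telemetry as t
s=t.read_state();print(s['time_s'],s['position'],s['tcp_rot'].round(4) if hasattr(s['tcp_rot'],'round') else s['tcp_rot'],s['force'])
from h import *
A=lambda x,y:(160+x/2.5-.3,145+y/2.5-.3)
for a in((555,115),(622,125),(605,187),(540,175)):print('purple',atz("scene",A(*a),.085)[:2])
E
```

```text
0.9833 [0.33936492 0.4441484  0.22227543] [[-1.0e+00 -2.9e-03 -5.0e-04]
 [-2.9e-03  1.0e+00 -5.0e-04]
 [ 5.0e-04 -5.0e-04 -1.0e+00]] [0.52896068 0.15216472 0.19537058]
purple [0.34102337 0.06152871]
purple [0.31357085 0.12710662]
purple [0.40601488 0.1581947 ]
purple [0.42895824 0.09578732]
```

>>> carry_out --deltas '[[[-0.076, -0.096, 0, 0, 0, 0, -1], [-0.153, -0.192, 0, 0, 0, 0, -1], [-0.229, -0.288, 0, 0, 0, 0, -1], [-0.306, -0.384, 0, 0, 0, 0, -1], [-0.382, -0.48, 0, 0, 0, 0, -1], [-0.458, -0.576, 0, 0, 0, 0, -1], [-0.535, -0.672, 0, 0, 0, 0, -1], [-0.611, -0.768, 0, 0, 0, 0, -1], [-0.688, -0.864, 0, 0, 0, 0, -1], [-0.764, -0.96, 0, 0, 0, 0, -1]]]'

```text
time_s: 1.82
position: [0.4541, 0.3003, 0.2223]
tcp_rot: [[-1.0, -0.001, -0.001], [-0.001, 1.0, -0.0], [0.001, -0.0, -1.0]]
force: [0.1, -0.3, 0.5]
opening: 0.997
grasp_force: 0.0
```

>>> carry_out --deltas '[[[-0.076, -0.096, 0, 0, 0, 0, -1], [-0.153, -0.192, 0, 0, 0, 0, -1], [-0.229, -0.288, 0, 0, 0, 0, -1], [-0.306, -0.384, 0, 0, 0, 0, -1], [-0.382, -0.48, 0, 0, 0, 0, -1], [-0.458, -0.576, 0, 0, 0, 0, -1], [-0.535, -0.672, 0, 0, 0, 0, -1], [-0.611, -0.768, 0, 0, 0, 0, -1], [-0.688, -0.864, 0, 0, 0, 0, -1], [-0.764, -0.96, 0, 0, 0, 0, -1]]]'

```text
time_s: 2.65
position: [0.5688, 0.1565, 0.2222]
tcp_rot: [[-1.0, -0.001, -0.001], [-0.001, 1.0, -0.0], [0.001, -0.0, -1.0]]
force: [-0.3, 0.6, 0.5]
opening: 0.998
grasp_force: 0.0
```

>>> carry_out --deltas '[[[-0.076, -0.096, 0, 0, 0, 0, -1], [-0.153, -0.192, 0, 0, 0, 0, -1], [-0.229, -0.288, 0, 0, 0, 0, -1], [-0.306, -0.384, 0, 0, 0, 0, -1], [-0.382, -0.48, 0, 0, 0, 0, -1], [-0.458, -0.576, 0, 0, 0, 0, -1], [-0.535, -0.672, 0, 0, 0, 0, -1], [-0.611, -0.768, 0, 0, 0, 0, -1], [-0.764, -0.96, 0, 0, 0, 0, -1], [-0.764, -0.96, 0, 0, 0, 0, -1]]]'

```text
time_s: 3.48
position: [0.6879, 0.0072, 0.2225]
tcp_rot: [[-1.0, 0.003, 0.005], [0.003, 1.0, -0.004], [-0.005, -0.004, -1.0]]
force: [0.7, -0.1, 0.1]
opening: 0.997
grasp_force: 0.0
```

```bash
python3 - <<'E'
from rig import telemetry as t,capture
import cv2
s=t.read_state();print(s['time_s'],s['position'],s['tcp_rot'])
cv2.imwrite('pics/w1.png',capture('wrist')[:,:,::-1])
E
```

```text
3.4833 [0.68791347 0.00719267 0.22251014] [[-0.99998165  0.00277777  0.00538366]
 [ 0.00275699  0.99998873 -0.00386403]
 [-0.00539433 -0.00384912 -0.99997804]]
```

View pics/w1.png

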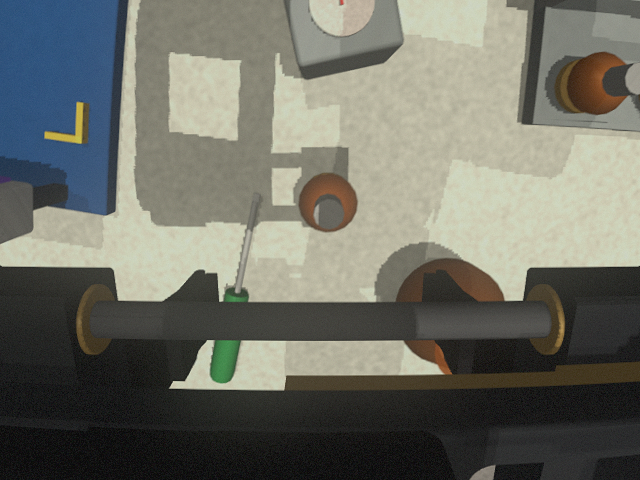

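The wrist view shows top_c from above, with its collar top at about (331,211). The shade and screwdriver are near the fingers' line of approach but outside their span. Next I'll convert the collar pixel to a position.

```bash
cat >> h.py <<'E'
def wz(s,uv,z):
    c=camera_info("wrist");p=cv2.undistortPoints(np.array([[uv]],float),np.array(c['mtx']),np.array([c['k1'],0,0,0,0.]))[0,0]
    T=np.eye(4);T[:3,:3]=s['tcp_rot'];T[:3,3]=s['position'];T=T@np.array(c['T_tool_cam'])
    o=T[:3,3];d=T[:3,:3]@np.array([p[0],p[1],1]);return o+d*(z-o[2])/d[2]
E
python3 - <<'E'
from h import *
from rig import telemetry as t,capture
s=t.read_state();print(s['position'],s['tcp_rot'][0])
im=capture('wrist');s0=dict(position=np.array([0.68791347,0.00719267,0.22251014]),tcp_rot=np.array([[-0.99998165,0.00277777,0.00538366],[0.00275699,0.99998873,-0.00386403],[-0.00539433,-0.00384912,-0.99997804]]))
print(wz(s0,(331,211),.078),wz(s,(331,211),.078))
cv2.imwrite('pics/w2.png',im[140:260,260:400,::-1])
hs=cv2.cvtColor(im,cv2.COLOR_RGB2HSV)[140:260,260:400]
m=((hs[:,:,0]<20)&(hs[:,:,1]>120)).astype('uint8')
n,l,st,ce=cv2.connectedComponentsWithStats(m);k=1+st[1:,4].argmax();x,y,w,h,a=st[k];print(x+260,y+140,w,h,a)
print('bulge centre',wz(s,(260+x+w/2,140+y+h/2),.033))
E
```

```text
[0.68575429 0.00966724 0.22221354] [-0.99999471  0.0025513   0.00201781]
[0.6810302  0.01566219 0.078     ] [0.67833365 0.01851925 0.078     ]
300 181 52 47 980
bulge centre [0.68143156 0.01532244 0.033     ]
```

>>> carry_out --deltas '[[[0.01, 0.01, 0.08, 0, 0, 0, -1], [0.01, 0.01, 0.18, 0, 0, 0, -1], [0.01, 0.01, 0.29, 0, 0, 0, -1], [0.01, 0.01, 0.4, 0, 0, 0, -1], [0.01, 0.01, 0.51, 0, 0, 0, -1], [0.01, 0.01, 0.62, 0, 0, 0, -1], [0.01, 0.01, 0.72, 0, 0, 0, -1], [0.01, 0.01, 0.8, 0, 0, 0, -1], [0.01, 0.01, 0.84, 0, 0, 0, -1], [0.01, 0.01, 0.86, 0, 0, 0, -1]]]'

```text
time_s: 4.42
position: [0.681, 0.0154, 0.0924]
tcp_rot: [[-1.0, -0.001, -0.002], [-0.001, 1.0, 0.0], [0.002, 0.0, -1.0]]
force: [-0.2, 0.5, 0.3]
opening: 0.999
grasp_force: 0.0
```

```bash
python3 - <<'E'
from h import *
from rig import telemetry as t,capture
s=t.read_state();print(s['position'],s['tcp_rot'][0])
im=capture('wrist');cv2.imwrite('pics/w3.png',im[:,:,::-1])
E
```

```text
[0.68097997 0.01536123 0.09239803] [-0.99999654 -0.00149467 -0.00216639]
```

View pics/w3.png

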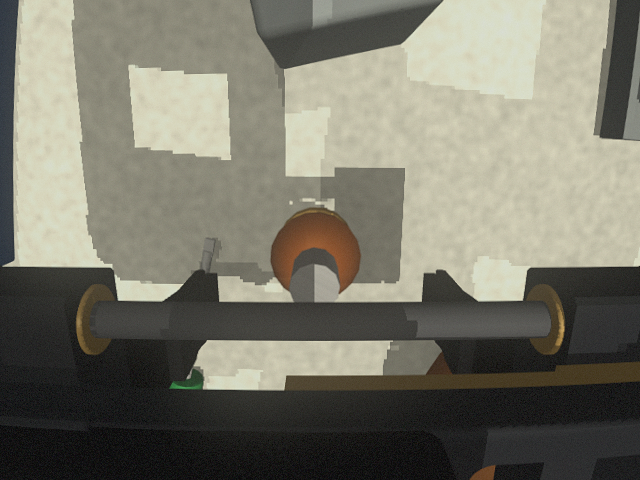

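The collar is centred between the fingers at about (316,285). I'll descend and close.

>>> carry_out --deltas '[[[0, -0.005, 0.06, 0, 0, 0, -1], [0, -0.005, 0.14, 0, 0, 0, -1], [0, -0.005, 0.21, 0, 0, 0, -1], [0, -0.005, 0.25, 0, 0, 0, -1], [0, -0.005, 0.267, 0, 0, 0, -1], [0, -0.005, 0.267, 0, 0, 0, -1], [0, -0.005, 0.267, 0, 0, 0, 1], [0, -0.005, 0.267, 0, 0, 0, 1], [0, -0.005, 0.267, 0, 0, 0, 1], [0, -0.005, 0.267, 0, 0, 0, 1]]]'

```text
time_s: 5.3
position: [0.6822, 0.014, 0.0541]
tcp_rot: [[-1.0, -0.001, 0.001], [-0.001, 1.0, -0.0], [-0.001, -0.0, -1.0]]
force: [0.6, -1.0, -0.4]
opening: 0.781
grasp_force: 0.0
```

>>> carry_out --deltas '[[[0, 0, 0, 0, 0, 0, 1], [0, 0, 0, 0, 0, 0, 1], [0, 0, 0, 0, 0, 0, 1], [0, 0, -0.05, 0, 0, 0, 1], [0, 0, -0.15, 0, 0, 0, 1], [0, 0, -0.25, 0, 0, 0, 1], [0, 0, -0.35, 0, 0, 0, 1], [0, 0, -0.45, 0, 0, 0, 1], [0, 0, -0.55, 0, 0, 0, 1], [0, 0, -0.65, 0, 0, 0, 1]]]'

```text
time_s: 6.13
position: [0.6818, 0.0141, 0.1524]
tcp_rot: [[-1.0, -0.001, 0.0], [-0.001, 1.0, -0.0], [-0.0, -0.0, -1.0]]
force: [0.4, -0.2, -0.2]
opening: 0.043
grasp_force: 0.0
```

The fingers hadn't closed before the lift, so they missed. I'll check where top_c is before retrying.

>>> carry_out --deltas '[[[0, 0, 0, 0, 0, 0, -1], [0, 0, 0, 0, 0, 0, -1], [0, 0, 0, 0, 0, 0, -1], [0, 0, 0, 0, 0, 0, -1], [0, 0, 0, 0, 0, 0, -1], [0, 0, 0, 0, 0, 0, -1], [0, 0, 0, 0, 0, 0, -1], [0, 0, 0, 0, 0, 0, -1], [0, 0, 0, 0, 0, 0, -1], [0, 0, 0, 0, 0, 0, -1]]]'

```text
time_s: 6.97
position: [0.6818, 0.0141, 0.1509]
tcp_rot: [[-1.0, -0.001, -0.0], [-0.001, 1.0, 0.0], [0.0, 0.0, -1.0]]
force: [0.3, -0.1, -0.1]
opening: 0.719
grasp_force: 0.0
```

```bash
python3 - <<'E'
from h import *
from rig import telemetry as t,capture
s=t.read_state();print(s['position'],s['tcp_rot'][0],s['opening'])
w=capture('wrist')[:,:,::-1];b=capture('side')[:,:,::-1]
out=np.hstack([cv2.resize(w[100:340,180:480],(375,300)),cv2.resize(b[180:300,300:450],(375,300),interpolation=2)])
cv2.imwrite('pics/w4.png',out)
E
```

```text
[0.68184515 0.01411804 0.15089903] [-9.99999548e-01 -9.46744581e-04 -8.77456437e-05] 0.7188755279901705
```

View pics/w4.png

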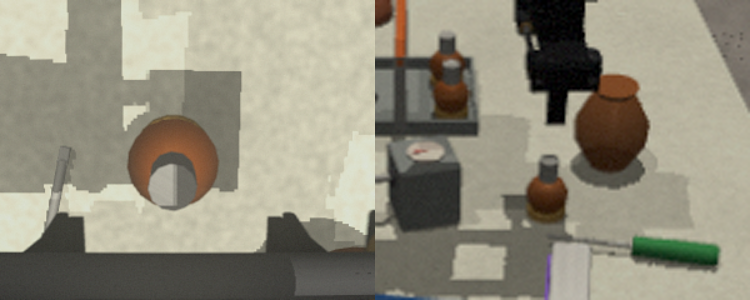

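top_c still stands upright, with its collar top at about (318,250) in the wrist image. The arm is at rest now, so I'll take an accurate fix.

```bash
python3 - <<'E'
from h import *
from rig import telemetry as t
s=t.read_state();print(wz(s,(317.6,249.6),.078),s['position'])
E
```

```text
[0.68376293 0.01326098 0.078     ] [0.68184839 0.014102   0.15101282]
```

>>> carry_out --deltas '[[[-0.01, 0, 0.05, 0, 0, 0, -1], [-0.01, 0, 0.14, 0, 0, 0, -1], [-0.01, 0, 0.24, 0, 0, 0, -1], [-0.01, 0, 0.34, 0, 0, 0, -1], [-0.01, 0, 0.44, 0, 0, 0, -1], [-0.01, 0, 0.53, 0, 0, 0, -1], [-0.01, 0, 0.6, 0, 0, 0, -1], [-0.01, 0, 0.64, 0, 0, 0, -1], [-0.01, 0, 0.66, 0, 0, 0, -1], [-0.01, 0, 0.66, 0, 0, 0, -1]]]'

```text
time_s: 7.9
position: [0.6831, 0.0141, 0.0513]
tcp_rot: [[-1.0, -0.001, -0.001], [-0.001, 1.0, 0.0], [0.001, 0.0, -1.0]]
force: [-0.1, 0.1, 0.6]
opening: 0.999
grasp_force: 0.0
```

>>> carry_out --deltas '[[[0, 0, 0, 0, 0, 0, 1], [0, 0, 0, 0, 0, 0, 1], [0, 0, 0, 0, 0, 0, 1], [0, 0, 0, 0, 0, 0, 1], [0, 0, 0, 0, 0, 0, 1], [0, 0, 0, 0, 0, 0, 1], [0, 0, 0, 0, 0, 0, 1], [0, 0, 0, 0, 0, 0, 1], [0, 0, 0, 0, 0, 0, 1], [0, 0, 0, 0, 0, 0, 1]]]'

```text
time_s: 8.73
position: [0.6833, 0.0141, 0.052]
tcp_rot: [[-1.0, -0.001, -0.0], [-0.001, 1.0, 0.0], [0.0, 0.0, -1.0]]
force: [-0.6, -0.0, -0.5]
opening: 0.325
grasp_force: 0.0
```

>>> carry_out --deltas '[[[0, 0, 0, 0, 0, 0, 1], [0, 0, 0, 0, 0, 0, 1], [0, 0, 0, 0, 0, 0, 1], [0, 0, 0, 0, 0, 0, 1], [0, 0, 0, 0, 0, 0, 1], [0, 0, 0, 0, 0, 0, 1], [0, 0, 0, 0, 0, 0, 1], [0, 0, 0, 0, 0, 0, 1], [0, 0, 0, 0, 0, 0, 1], [0, 0, 0, 0, 0, 0, 1]]]'

```text
time_s: 9.57
position: [0.6833, 0.0141, 0.052]
tcp_rot: [[-1.0, -0.001, -0.0], [-0.001, 1.0, 0.0], [0.0, 0.0, -1.0]]
force: [0.8, 0.2, -0.7]
opening: 0.27
grasp_force: 29.9
```

Gripped at 23.5 mm opening with 30 N. Now I'll lift and carry it over the pad.

>>> carry_out --deltas '[[[0, 0, -0.03, 0, 0, 0, 1], [0, 0, -0.1, 0, 0, 0, 1], [0, 0, -0.2, 0, 0, 0, 1], [0, 0, -0.32, 0, 0, 0, 1], [0, 0, -0.45, 0, 0, 0, 1], [0, 0, -0.58, 0, 0, 0, 1], [0, 0, -0.7, 0, 0, 0, 1], [0, 0, -0.82, 0, 0, 0, 1], [0, 0, -0.92, 0, 0, 0, 1], [0, 0, -0.98, 0, 0, 0, 1]]]'

```text
time_s: 10.4
position: [0.6844, 0.014, 0.2025]
tcp_rot: [[-1.0, -0.001, 0.005], [-0.001, 1.0, -0.001], [-0.005, -0.001, -1.0]]
force: [0.1, -0.1, -0.2]
opening: 0.269
grasp_force: 29.9
```

>>> carry_out --deltas '[[[0.03, 0.04, 0, 0, 0, 0, 1], [0.09, 0.11, 0, 0, 0, 0, 1], [0.17, 0.2, 0, 0, 0, 0, 1], [0.25, 0.3, 0, 0, 0, 0, 1], [0.34, 0.4, 0, 0, 0, 0, 1], [0.43, 0.5, 0, 0, 0, 0, 1], [0.52, 0.61, 0, 0, 0, 0, 1], [0.61, 0.71, 0, 0, 0, 0, 1], [0.7, 0.81, 0, 0, 0, 0, 1], [0.783, 0.913, 0, 0, 0, 0, 1]]]'

```text
time_s: 11.23
position: [0.5623, 0.1524, 0.1975]
tcp_rot: [[-1.0, -0.001, -0.005], [-0.001, 1.0, 0.0], [0.005, 0.0, -1.0]]
force: [0.0, 0.2, -1.6]
opening: 0.268
grasp_force: 29.9
```

>>> carry_out --deltas '[[[0.09, 0.1, 0, 0, 0, 0, 1], [0.18, 0.21, 0, 0, 0, 0, 1], [0.27, 0.32, 0, 0, 0, 0, 1], [0.36, 0.42, 0, 0, 0, 0, 1], [0.45, 0.52, 0, 0, 0, 0, 1], [0.54, 0.63, 0, 0, 0, 0, 1], [0.63, 0.73, 0, 0, 0, 0, 1], [0.71, 0.82, 0, 0, 0, 0, 1], [0.76, 0.88, 0, 0, 0, 0, 1], [0.783, 0.913, 0, 0, 0, 0, 1]]]'

```text
time_s: 12.07
position: [0.445, 0.2887, 0.198]
tcp_rot: [[-1.0, -0.003, -0.003], [-0.003, 1.0, -0.001], [0.003, -0.001, -1.0]]
force: [-0.1, 0.1, -0.9]
opening: 0.269
grasp_force: 29.9
```

```bash
python3 - <<'E'
from h import *
from rig import telemetry as t,capture
[capture('side') for i in range(3)]
s=t.read_state();print(s['time_s'],s['position'],s['tcp_rot'][0],s['opening'])
w=capture('wrist')[:,:,::-1];cv2.imwrite('pics/w5.png',w)
E
```

```text
12.2167 [0.44785574 0.28784445 0.19868898] [-9.99997907e-01 -2.03131088e-03 -2.45676841e-04] 0.2700426933166704
```

View pics/w5.png

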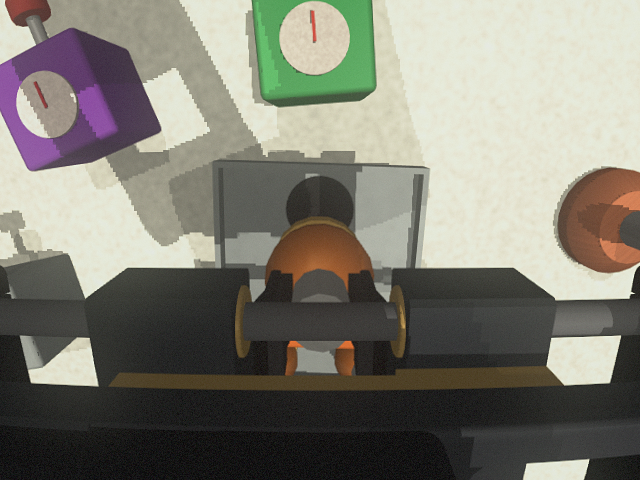

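The pad's centre shows at about (320.5,208), and the tray's -x wall top edge runs from (215,161) to (429,167). I'll use these to refine the pad position and the tray's yaw.

```bash
python3 - <<'E'
from h import *
s=dict(position=np.array([0.44785574,0.28784445,0.19868898]),tcp_rot=np.array([[-1,-.002,-.00025],[-.002,1,0],[.00025,0,-1.]]))
print('pad',wz(s,(320.5,208),.005),wz(s,(287,207),.005),wz(s,(354,207),.005),wz(s,(320.5,176),.005))
a,b=wz(s,(215,161),.022),wz(s,(429,167),.022);print(a,b,b-a,(a+b)/2)
E
```

```text
pad [0.44702234 0.28893081 0.005     ] [0.44617609 0.25936141 0.005     ] [0.44604816 0.3184993  0.005     ] [0.41883288 0.28886016 0.005     ]
[0.40457968 0.20196185 0.022     ] [0.40908067 0.37846323 0.022     ] [0.00450099 0.17650138 0.        ] [0.40683017 0.29021254 0.022     ]
```

>>> carry_out --deltas '[[[0, 0.007, 0.05, 0, 0, 0, 1], [0, 0.007, 0.15, 0, 0, 0, 1], [0, 0.007, 0.27, 0, 0, 0, 1], [0, 0.007, 0.39, 0, 0, 0, 1], [0, 0.007, 0.51, 0, 0, 0, 1], [0, 0.007, 0.63, 0, 0, 0, 1], [0, 0.007, 0.73, 0, 0, 0, 1], [0, 0.007, 0.81, 0, 0, 0, 1], [0, 0.007, 0.86, 0, 0, 0, 1], [0, 0.007, 0.88, 0, 0, 0, 1]]]'

```text
time_s: 13.1
position: [0.448, 0.288, 0.0654]
tcp_rot: [[-1.0, 0.0, -0.002], [0.0, 1.0, -0.001], [0.002, -0.001, -1.0]]
force: [-0.5, -0.7, -0.4]
opening: 0.265
grasp_force: 29.9
```

>>> carry_out --deltas '[[[0, 0, 0.01, 0, 0, 0, 1], [0, 0, 0.02, 0, 0, 0, 1], [0, 0, 0.03, 0, 0, 0, 1], [0, 0, 0.04, 0, 0, 0, 1], [0, 0, 0.05, 0, 0, 0, 1], [0, 0, 0.055, 0, 0, 0, 1], [0, 0, 0.06, 0, 0, 0, 1], [0, 0, 0.06, 0, 0, 0, 1], [0, 0, 0.06, 0, 0, 0, 1], [0, 0, 0.06, 0, 0, 0, 1]]]'

```text
time_s: 13.93
position: [0.4482, 0.2889, 0.0581]
tcp_rot: [[-1.0, -0.001, 0.0], [-0.001, 1.0, 0.0], [-0.0, 0.0, -1.0]]
force: [-0.6, -0.6, -0.9]
opening: 0.264
grasp_force: 29.9
```

>>> carry_out --deltas '[[[0, 0, 0.004, 0, 0, 0, 1], [0, 0, 0.007, 0, 0, 0, 1], [0, 0, 0.007, 0, 0, 0, 1], [0, 0, 0.007, 0, 0, 0, -1], [0, 0, 0.007, 0, 0, 0, -1], [0, 0, 0.007, 0, 0, 0, -1], [0, 0, 0.007, 0, 0, 0, -1], [0, 0, 0.007, 0, 0, 0, -1], [0, 0, 0.007, 0, 0, 0, -1], [0, 0, 0.007, 0, 0, 0, -1]]]'

```text
time_s: 14.77
position: [0.4482, 0.2889, 0.057]
tcp_rot: [[-1.0, -0.001, 0.0], [-0.001, 1.0, 0.0], [-0.0, 0.0, -1.0]]
force: [-0.8, -0.2, -0.4]
opening: 0.713
grasp_force: 0.0
```

>>> carry_out --deltas '[[[0, 0, 0, 0, 0, 0, -1], [0, 0, 0, 0, 0, 0, -1], [0, 0, 0, 0, 0, 0, -1], [0, 0, 0, 0, 0, 0, -1], [0, 0, -0.05, 0, 0, 0, -1], [0, 0, -0.15, 0, 0, 0, -1], [0, 0, -0.28, 0, 0, 0, -1], [0, 0, -0.42, 0, 0, 0, -1], [0, 0, -0.56, 0, 0, 0, -1], [0, 0, -0.7, 0, 0, 0, -1]]]'

```text
time_s: 15.6
position: [0.4479, 0.2887, 0.1634]
tcp_rot: [[-1.0, -0.001, -0.0], [-0.001, 1.0, 0.0], [0.0, 0.0, -1.0]]
force: [0.1, 0.2, 0.5]
opening: 0.999
grasp_force: 0.0
```

Released. Now I'll move over the handle and turn the tool so the fingers close along the tray's x.

>>> carry_out --deltas '[[[-0.02, 0, -0.05, 0, 0, 0.018, -1], [-0.07, 0, -0.1, 0, 0, 0.036, -1], [-0.12, 0, -0.15, 0, 0, 0.054, -1], [-0.18, 0, -0.2, 0, 0, 0.072, -1], [-0.24, 0, -0.25, 0, 0, 0.09, -1], [-0.3, 0, -0.25, 0, 0, 0.108, -1], [-0.35, -0.01, -0.25, 0, 0, 0.126, -1], [-0.4, -0.01, -0.25, 0, 0, 0.144, -1], [-0.427, -0.01, -0.25, 0, 0, 0.162, -1], [-0.427, -0.01, -0.25, 0, 0, 0.18, -1]]]'

```text
time_s: 16.43
position: [0.5132, 0.2873, 0.2001]
tcp_rot: [[-0.421, 0.907, 0.001], [0.907, 0.421, 0.0], [-0.0, 0.001, -1.0]]
force: [1.3, -0.4, 0.3]
opening: 1.003
grasp_force: 0.0
```

>>> carry_out --deltas '[[[0, 0, 0, 0, 0, 0.018, -1], [0, 0, 0, 0, 0, 0.036, -1], [0, 0, 0, 0, 0, 0.054, -1], [0, 0, 0, 0, 0, 0.066, -1], [0, 0, 0, 0, 0, 0.074, -1], [0, 0, 0, 0, 0, 0.074, -1], [0, 0, 0, 0, 0, 0.074, -1], [0, 0, 0, 0, 0, 0.074, -1], [0, 0, 0, 0, 0, 0.074, -1], [0, 0, 0, 0, 0, 0.074, -1]]]'

```text
time_s: 17.27
position: [0.5121, 0.2874, 0.1995]
tcp_rot: [[0.024, 1.0, -0.0], [1.0, -0.024, -0.0], [-0.0, -0.0, -1.0]]
force: [0.4, 0.5, -1.3]
opening: 1.001
grasp_force: 0.0
```

```bash
python3 - <<'E'
from h import *
from rig import telemetry as t,capture
s=t.read_state();print(s['time_s'],s['position'],s['tcp_rot'])
w=capture('wrist')[:,:,::-1];cv2.imwrite('pics/w6.png',w)
b=capture('side')[:,:,::-1]
out=np.hstack([cv2.resize(w,(480,360)),cv2.resize(b[190:250,260:360],(320,360),interpolation=2)])
cv2.imwrite('pics/w7.png',out)
E
```

```text
17.2667 [0.51214599 0.28738855 0.19951585] [[ 2.36109752e-02  9.99721220e-01 -6.03959899e-05]
 [ 9.99721222e-01 -2.36109765e-02 -2.10181966e-05]
 [-2.24383455e-05 -5.98828927e-05 -9.99999998e-01]]
```

View pics/w7.png

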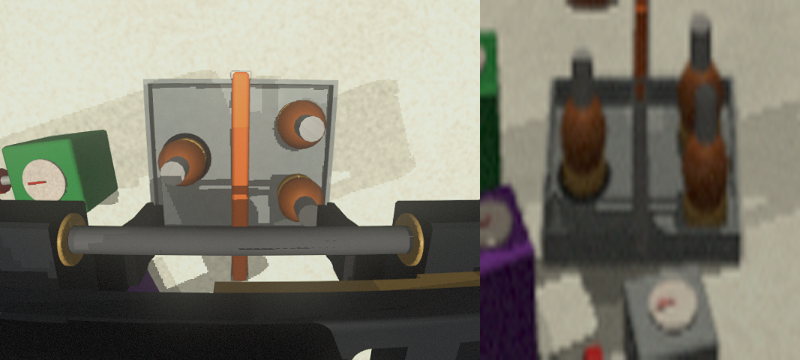

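The picture shows top_c upright on its pad, and the bar centred between the fingers at column 240 of 480. I'll descend and grip it.

>>> carry_out --deltas '[[[0, 0, 0.04, 0, 0, 0, -1], [0, 0, 0.13, 0, 0, 0, -1], [0, 0, 0.24, 0, 0, 0, -1], [0, 0, 0.36, 0, 0, 0, -1], [0, 0, 0.47, 0, 0, 0, -1], [0, 0, 0.57, 0, 0, 0, -1], [0, 0, 0.64, 0, 0, 0, -1], [0, 0, 0.69, 0, 0, 0, -1], [0, 0, 0.71, 0, 0, 0, -1], [0, 0, 0.71, 0, 0, 0, 1]]]'

```text
time_s: 18.2
position: [0.512, 0.2873, 0.0923]
tcp_rot: [[0.024, 1.0, -0.001], [1.0, -0.024, -0.0], [-0.0, -0.001, -1.0]]
force: [0.3, 0.8, 0.5]
opening: 0.971
grasp_force: 0.0
```

>>> carry_out --deltas '[[[0, 0, 0, 0, 0, 0, 1], [0, 0, 0, 0, 0, 0, 1], [0, 0, 0, 0, 0, 0, 1], [0, 0, 0, 0, 0, 0, 1], [0, 0, 0, 0, 0, 0, 1], [0, 0, 0, 0, 0, 0, 1], [0, 0, 0, 0, 0, 0, 1], [0, 0, 0, 0, 0, 0, 1], [0, 0, 0, 0, 0, 0, 1], [0, 0, 0, 0, 0, 0, 1]]]'

```text
time_s: 19.03
position: [0.5122, 0.2874, 0.0929]
tcp_rot: [[0.024, 1.0, -0.0], [1.0, -0.024, -0.0], [-0.0, -0.0, -1.0]]
force: [-0.9, -0.4, 0.0]
opening: 0.249
grasp_force: 0.0
```

>>> carry_out --deltas '[[[0, 0, 0, 0, 0, 0, 1], [0, 0, 0, 0, 0, 0, 1], [0, 0, 0, 0, 0, 0, 1], [0, 0, 0, 0, 0, 0, 1], [0, 0, 0, 0, 0, 0, 1], [0, 0, 0, 0, 0, 0, 1], [0, 0, 0, 0, 0, 0, 1], [0, 0, 0, 0, 0, 0, 1], [0, 0, 0, 0, 0, 0, 1], [0, 0, 0, 0, 0, 0, 1]]]'

```text
time_s: 19.87
position: [0.5121, 0.2874, 0.0929]
tcp_rot: [[0.024, 1.0, -0.0], [1.0, -0.024, -0.0], [-0.0, -0.0, -1.0]]
force: [-0.9, 0.7, -0.4]
opening: 0.155
grasp_force: 30.0
```

>>> carry_out --deltas '[[[0, 0, -0.01, 0, 0, 0, 1], [0, 0, -0.03, 0, 0, 0, 1], [0, 0, -0.07, 0, 0, 0, 1], [0, 0, -0.13, 0, 0, 0, 1], [0, 0, -0.2, 0, 0, 0, 1], [0, 0, -0.28, 0, 0, 0, 1], [0, 0, -0.36, 0, 0, 0, 1], [0, 0, -0.44, 0, 0, 0, 1], [0, 0, -0.52, 0, 0, 0, 1], [0, 0, -0.6, 0, 0, 0, 1]]]'

```text
time_s: 20.7
position: [0.5121, 0.2874, 0.1846]
tcp_rot: [[0.024, 1.0, 0.001], [1.0, -0.024, 0.0], [0.0, 0.001, -1.0]]
force: [-0.2, 1.2, -7.6]
opening: 0.157
grasp_force: 30.0
```

>>> carry_out --deltas '[[[0, 0, -0.07, 0, 0, 0, 1], [0, 0, -0.13, 0, 0, 0, 1], [0, 0, -0.18, 0, 0, 0, 1], [0, 0, -0.21, 0, 0, 0, 1], [0, 0, -0.23, 0, 0, 0, 1], [0, 0, -0.24, 0, 0, 0, 1], [0, 0, -0.24, 0, 0, 0, 1], [0, 0, -0.24, 0, 0, 0, 1], [0, 0, -0.24, 0, 0, 0, 1], [0, 0, -0.24, 0, 0, 0, 1]]]'

```text
time_s: 21.53
position: [0.5119, 0.2873, 0.2184]
tcp_rot: [[0.024, 1.0, -0.001], [1.0, -0.024, -0.0], [-0.0, -0.001, -1.0]]
force: [0.8, 1.2, -7.8]
opening: 0.159
grasp_force: 30.0
```

```bash
python3 - <<'E'
from h import *
from rig import telemetry as t,capture
s=t.read_state();print(s['time_s'],s['position'],s['tcp_rot'],s['moment'],s['force'])
b=capture('side')[:,:,::-1]
a=capture('scene')[:,:,::-1]
cv2.imwrite('pics/w8.png',b);cv2.imwrite('pics/w8s.png',a)
E
```

```text
21.5333 [0.5119123  0.28727421 0.21836794] [[ 2.41609940e-02  9.99707436e-01 -1.13532180e-03]
 [ 9.99707990e-01 -2.41614608e-02 -3.99230383e-04]
 [-4.26544616e-04 -1.12534447e-03 -9.99999276e-01]] [-0.03773107  0.06377238  0.01543108] [ 0.83952847  1.22938426 -7.80197199]
```

The tray is held level after the lift. I'll carry it across smoothly.

>>> carry_out --deltas '[[[-0.01, -0.001, 0, 0, 0, 0, 1], [-0.03, -0.003, 0, 0, 0, 0, 1], [-0.07, -0.006, 0, 0, 0, 0, 1], [-0.13, -0.01, 0, 0, 0, 0, 1], [-0.21, -0.014, 0, 0, 0, 0, 1], [-0.3, -0.018, 0, 0, 0, 0, 1], [-0.4, -0.022, 0, 0, 0, 0, 1], [-0.5, -0.026, 0, 0, 0, 0, 1], [-0.6, -0.03, 0, 0, 0, 0, 1], [-0.7, -0.035, 0, 0, 0, 0, 1]]]'

```text
time_s: 22.47
position: [0.5041, 0.1804, 0.2191]
tcp_rot: [[0.025, 1.0, 0.0], [1.0, -0.025, -0.001], [-0.001, 0.0, -1.0]]
force: [0.0, 0.2, -6.1]
opening: 0.154
grasp_force: 30.0
```

>>> carry_out --deltas '[[[-0.1, 0, 0, 0, 0, 0, 1], [-0.2, 0, 0, 0, 0, 0, 1], [-0.3, 0, 0, 0, 0, 0, 1], [-0.4, 0, 0, 0, 0, 0, 1], [-0.5, 0, 0, 0, 0, 0, 1], [-0.6, 0, 0, 0, 0, 0, 1], [-0.7, 0, 0, 0, 0, 0, 1], [-0.8, 0, 0, 0, 0, 0, 1], [-0.9, 0, 0, 0, 0, 0, 1], [-1, 0, 0, 0, 0, 0, 1]]]'

```text
time_s: 23.3
position: [0.5002, 0.0306, 0.2193]
tcp_rot: [[0.025, 1.0, 0.0], [1.0, -0.025, -0.001], [-0.001, 0.0, -1.0]]
force: [0.1, 0.1, -7.4]
opening: 0.157
grasp_force: 30.0
```

>>> carry_out --deltas '[[[-0.1, 0, 0, 0, 0, 0, 1], [-0.2, 0, 0, 0, 0, 0, 1], [-0.3, 0, 0, 0, 0, 0, 1], [-0.4, 0, 0, 0, 0, 0, 1], [-0.5, 0, 0, 0, 0, 0, 1], [-0.6, 0, 0, 0, 0, 0, 1], [-0.7, 0, 0, 0, 0, 0, 1], [-0.8, 0, 0, 0, 0, 0, 1], [-0.9, 0, 0, 0, 0, 0, 1], [-1, 0, 0, 0, 0, 0, 1]]]'

```text
time_s: 24.13
position: [0.4961, -0.1192, 0.2193]
tcp_rot: [[0.025, 1.0, -0.0], [1.0, -0.025, -0.001], [-0.001, -0.0, -1.0]]
force: [-0.2, -0.1, -7.4]
opening: 0.154
grasp_force: 30.0
```

>>> carry_out --deltas '[[[-0.1, 0, 0, 0, 0, 0, 1], [-0.2, 0, 0, 0, 0, 0, 1], [-0.3, 0, 0, 0, 0, 0, 1], [-0.4, 0, 0, 0, 0, 0, 1], [-0.5, 0, 0, 0, 0, 0, 1], [-0.6, 0, 0, 0, 0, 0, 1], [-0.7, 0, 0, 0, 0, 0, 1], [-0.79, 0, 0, 0, 0, 0, 1], [-0.87, 0, 0, 0, 0, 0, 1], [-0.94, 0, 0, 0, 0, 0, 1]]]'

```text
time_s: 24.97
position: [0.4937, -0.2598, 0.2189]
tcp_rot: [[0.025, 1.0, 0.0], [1.0, -0.025, -0.0], [-0.0, 0.0, -1.0]]
force: [1.0, 0.6, -6.8]
opening: 0.16
grasp_force: 30.0
```

>>> carry_out --deltas '[[[-0.06, 0, 0, 0, 0, 0.001, 1], [-0.11, 0, 0, 0, 0, 0.003, 1], [-0.14, 0, 0, 0, 0, 0.006, 1], [-0.165, 0, 0, 0, 0, 0.009, 1], [-0.18, 0, 0, 0, 0, 0.012, 1], [-0.18, 0, 0, 0, 0, 0.015, 1], [-0.18, 0, 0, 0, 0, 0.017, 1], [-0.18, 0, 0, 0, 0, 0.0185, 1], [-0.18, 0, 0, 0, 0, 0.019, 1], [-0.18, 0, 0, 0, 0, 0.019, 1]]]'

```text
time_s: 25.8
position: [0.4931, -0.2849, 0.219]
tcp_rot: [[0.143, 0.99, -0.0], [0.99, -0.143, 0.0], [0.0, -0.0, -1.0]]
force: [0.0, -0.0, -7.5]
opening: 0.156
grasp_force: 30.0
```

```bash
python3 - <<'E'
from h import *
from rig import telemetry as t,capture
[capture('side') for i in range(3)]
s=t.read_state();print(s['time_s'],s['position'],s['tcp_rot'],s['moment'],s['force'])
w=capture('wrist')[:,:,::-1]; a=capture('side')[:,:,::-1];b=capture('scene')[:,:,::-1]
cv2.imwrite('pics/w9w.png',w);cv2.imwrite('pics/w9a.png',a);cv2.imwrite('pics/w9b.png',b)
out=np.zeros((600,800,3),'uint8')
out[:300,:400]=cv2.resize(w,(400,300));out[:300,400:]=cv2.resize(b[60:300,100:420],(400,300));out[300:,:800]=cv2.resize(a[240:400,210:423],(800,600),interpolation=2)[150:450]
cv2.imwrite('pics/w9.png',out)
E
```

```text
25.95 [ 0.49315192 -0.28517313  0.2190136 ] [[ 1.42806397e-01  9.89750641e-01  4.62126581e-05]
 [ 9.89750641e-01 -1.42806396e-01 -3.53415558e-05]
 [-2.83798643e-05  5.07860083e-05 -9.99999998e-01]] [-0.10420093  0.14796815 -0.03386812] [-0.56943186 -0.42358046 -7.83074052]
```

Before lowering, I'll refine the bay pose from the yellow guides in the first pictures.

```bash
python3 - <<'E'
from h import *
for n,roi in(("side",(240,390,290,380)),("scene",(180,310,145,245))):
    im=cv2.resize(cv2.imread(f'pics/{n}0.png'),None,fx=4,fy=4,interpolation=cv2.INTER_CUBIC)
    h=cv2.cvtColor(im,cv2.COLOR_BGR2HSV);m=cv2.inRange(h,(18,130,90),(34,255,255))
    x0,x1,y0,y1=[4*v for v in roi];k=np.zeros_like(m);k[y0:y1,x0:x1]=m[y0:y1,x0:x1]
    N,l,st,ce=cv2.connectedComponentsWithStats(k)
    P=[]
    for i in range(1,N):
        if st[i,4]<60: continue
        ys,xs=np.where(l==i);W=np.array([atz(n,((x+.5)/4-.5,(y+.5)/4-.5),.028)[:2] for x,y in zip(xs,ys)])
        print(n,st[i],W.mean(0));P.append(W)
    r=cv2.minAreaRect(np.vstack(P).astype('float32'));print(r)
E
```

```text
side [1072 1188   58   35  607] [ 0.40184608 -0.17403634]
side [1382 1213   50   40  614] [ 0.61644629 -0.20925101]
side [1009 1370   57   48  810] [ 0.37125843 -0.36110444]
side [1351 1405   62   47  819] [ 0.58503571 -0.39693417]
((0.49374401569366455, -0.285054475069046), (0.21194575726985931, 0.23989354074001312), 80.54727935791016)Traceback (most recent call last):
  File "<stdin>", line 10, in <module>
  File "h.py", line 7, in atz
    o,d=ray(n,uv);return o+d*(z-o[2])/d[2]
        ~~~^^^^^^
  File "h.py", line 4, in ray
    c=camera_info(n);K=np.array(c['mtx']);p=cv2.undistortPoints(np.array([[uv]],float),K,np.array([c['k1'],0,0,0,0.]))[0,0]
ValueError: time passes only in moves, steps and waits
```

View pics/w9.png

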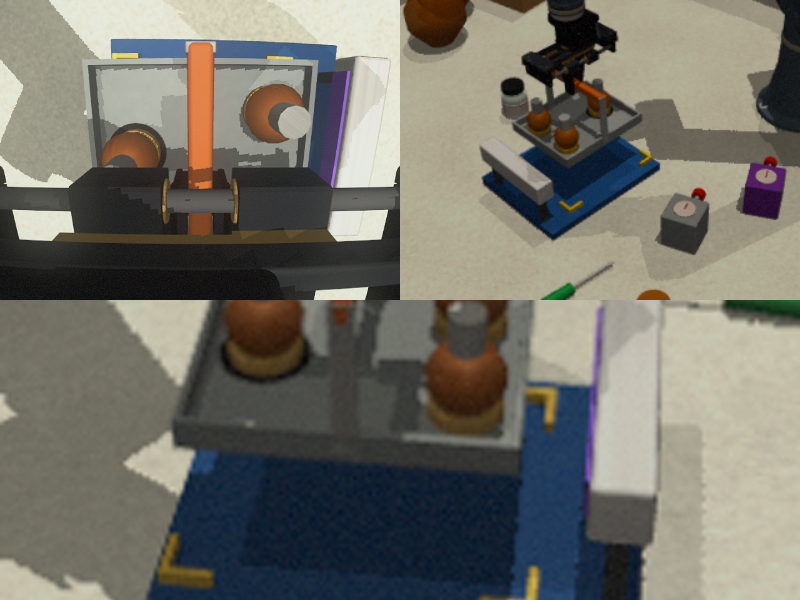

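The tray hangs level above the stand with all three tops upright. The guides give the bay centre as (0.494, -0.285) and yaw -9.4°. I'll correct the yaw and lower the tray.

>>> carry_out --deltas '[[[0.005, 0.003, 0.01, 0, 0, 0.001, 1], [0.005, 0.003, 0.04, 0, 0, 0.002, 1], [0.005, 0.003, 0.09, 0, 0, 0.003, 1], [0.005, 0.003, 0.16, 0, 0, 0.003, 1], [0.005, 0.003, 0.24, 0, 0, 0.003, 1], [0.005, 0.003, 0.32, 0, 0, 0.003, 1], [0.005, 0.003, 0.4, 0, 0, 0.003, 1], [0.005, 0.003, 0.47, 0, 0, 0.003, 1], [0.005, 0.003, 0.53, 0, 0, 0.003, 1], [0.005, 0.003, 0.58, 0, 0, 0.003, 1]]]'

```text
time_s: 26.93
position: [0.4934, -0.2844, 0.1305]
tcp_rot: [[0.162, 0.987, -0.001], [0.987, -0.162, 0.001], [0.001, -0.001, -1.0]]
force: [-0.1, -0.1, -7.8]
opening: 0.155
grasp_force: 30.0
```

>>> carry_out --deltas '[[[0, 0, 0.03, 0, 0, 0, 1], [0, 0, 0.05, 0, 0, 0, 1], [0, 0, 0.065, 0, 0, 0, 1], [0, 0, 0.08, 0, 0, 0, 1], [0, 0, 0.09, 0, 0, 0, 1], [0, 0, 0.1, 0, 0, 0, 1], [0, 0, 0.11, 0, 0, 0, 1], [0, 0, 0.115, 0, 0, 0, 1], [0, 0, 0.12, 0, 0, 0, 1], [0, 0, 0.12, 0, 0, 0, 1]]]'

```text
time_s: 27.77
position: [0.4937, -0.2846, 0.1139]
tcp_rot: [[0.162, 0.987, -0.0], [0.987, -0.162, -0.0], [-0.0, -0.0, -1.0]]
force: [-0.4, 0.9, -7.4]
opening: 0.154
grasp_force: 30.0
```

>>> carry_out --deltas '[[[0, 0, 0.002, 0, 0, 0, 1], [0, 0, 0.004, 0, 0, 0, 1], [0, 0, 0.006, 0, 0, 0, 1], [0, 0, 0.008, 0, 0, 0, 1], [0, 0, 0.008, 0, 0, 0, 1], [0, 0, 0.008, 0, 0, 0, 1], [0, 0, 0.008, 0, 0, 0, 1], [0, 0, 0.008, 0, 0, 0, 1], [0, 0, 0.008, 0, 0, 0, 1], [0, 0, 0.008, 0, 0, 0, 1]]]'

```text
time_s: 28.6
position: [0.4937, -0.2847, 0.1129]
tcp_rot: [[0.162, 0.987, 0.0], [0.987, -0.162, -0.0], [-0.0, 0.0, -1.0]]
force: [-1.3, 0.4, -5.1]
opening: 0.155
grasp_force: 30.0
```

Contact is starting: the force reading dropped from 7.4 to 5.1 N. I'll go slightly further down, release and rise.

>>> carry_out --deltas '[[[0, 0, 0.002, 0, 0, 0, 1], [0, 0, 0.004, 0, 0, 0, 1], [0, 0, 0.004, 0, 0, 0, 1], [0, 0, 0.004, 0, 0, 0, 1], [0, 0, 0.004, 0, 0, 0, -1], [0, 0, 0.004, 0, 0, 0, -1], [0, 0, 0.004, 0, 0, 0, -1], [0, 0, 0.004, 0, 0, 0, -1], [0, 0, 0.004, 0, 0, 0, -1], [0, 0, 0.004, 0, 0, 0, -1]]]'

```text
time_s: 29.43
position: [0.4939, -0.2848, 0.1121]
tcp_rot: [[0.162, 0.987, 0.0], [0.987, -0.162, -0.0], [-0.0, 0.0, -1.0]]
force: [-0.5, 0.2, 0.8]
opening: 0.521
grasp_force: 0.0
```

>>> carry_out --deltas '[[[0, 0, 0, 0, 0, 0, -1], [0, 0, 0, 0, 0, 0, -1], [0, 0, 0, 0, 0, 0, -1], [0, 0, 0, 0, 0, 0, -1], [0, 0, -0.05, 0, 0, 0, -1], [0, 0, -0.15, 0, 0, 0, -1], [0, 0, -0.28, 0, 0, 0, -1], [0, 0, -0.42, 0, 0, 0, -1], [0, 0, -0.56, 0, 0, 0, -1], [0, 0, -0.7, 0, 0, 0, -1]]]'

```text
time_s: 30.27
position: [0.4936, -0.2845, 0.2187]
tcp_rot: [[0.162, 0.987, 0.0], [0.987, -0.162, -0.0], [-0.0, 0.0, -1.0]]
force: [-0.3, 0.7, -0.4]
opening: 0.996
grasp_force: 0.0
```

```bash
python3 - <<'E'
from h import *
from rig import telemetry as t,capture
s=t.read_state();print(s['time_s'],s['position'],s['tcp_rot'].tolist())
a=capture('side')[:,:,::-1]
cv2.imwrite('pics/p1.png',a)
# numeric check: yellow guides and tray bar (orange) in side view
hs=cv2.cvtColor(a.copy(),cv2.COLOR_BGR2HSV);m=cv2.inRange(hs,(5,170,110),(14,255,255));m[:250]=0
ys,xs=np.where(m>0);print(len(xs),xs.min(),xs.max(),ys.min(),ys.max())
print('bar',atz('side',(xs.mean(),ys.mean()),.14))
E
```

```text
30.2667 [ 0.49356016 -0.28451328  0.21868569] [[0.16162439697432943, 0.9868523329833575, 0.0001648878068661338], [0.9868523362571401, -0.1616243686232442, -0.00017289002949120508], [-0.0001439670412746038, 0.00019066316418560068, -0.999999971460524]]
200 276 338 271 332
bar [ 0.49604299 -0.2927396   0.14      ]
```

The tray is released on the stand and the gripper is clear. Next I'll move over to the knob and turn the tool.

>>> carry_out --deltas '[[[0.04, -0.01, 0, 0, 0, 0, -1], [0.13, -0.03, 0, 0, 0, 0, -1], [0.24, -0.06, 0, 0, 0, 0, -1], [0.36, -0.1, 0, 0, 0, 0, -1], [0.48, -0.13, 0, 0, 0, 0, -1], [0.6, -0.17, 0, 0, 0, 0, -1], [0.7, -0.2, 0, 0, 0, 0, -1], [0.8, -0.23, 0, 0, 0, 0, -1], [0.88, -0.25, 0, 0, 0, 0, -1], [0.94, -0.264, 0, 0, 0, 0, -1]]]'

```text
time_s: 31.15
position: [0.4768, -0.1371, 0.2168]
tcp_rot: [[0.161, 0.987, -0.001], [0.987, -0.161, 0.001], [0.001, -0.001, -1.0]]
force: [0.4, 0.1, -0.4]
opening: 1.0
grasp_force: 0.0
```

>>> carry_out --deltas '[[[0.1, -0.03, 0, 0, 0, 0.019, -1], [0.2, -0.06, 0, 0, 0, 0.038, -1], [0.3, -0.09, 0, 0, 0, 0.057, -1], [0.42, -0.12, 0, 0, 0, 0.076, -1], [0.54, -0.15, 0, 0, 0, 0.095, -1], [0.66, -0.19, 0, 0, 0, 0.114, -1], [0.77, -0.22, 0, 0, 0, 0.133, -1], [0.86, -0.25, 0, 0, 0, 0.152, -1], [0.92, -0.26, 0, 0, 0, 0.172, -1], [0.94, -0.264, 0, 0, 0, 0.191, -1]]]'

```text
time_s: 31.98
position: [0.4608, 0.008, 0.2171]
tcp_rot: [[0.979, 0.202, -0.0], [0.202, -0.979, 0.0], [-0.0, -0.0, -1.0]]
force: [-0.0, -0.6, 1.1]
opening: 0.998
grasp_force: 0.0
```

>>> carry_out --deltas '[[[0, 0, 0, 0, 0, 0, -1], [0, 0, 0, 0, 0, 0, -1], [0, 0, 0, 0, 0, 0, -1], [0, 0, 0, 0, 0, 0, -1], [0, 0, 0, 0, 0, 0, -1], [0, 0, 0, 0, 0, 0, 0], [0, 0, 0, 0, 0, 0, 0], [0, 0, 0, 0, 0, 0, 0], [0, 0, 0, 0, 0, 0, 0], [0, 0, 0, 0, 0, 0, 0]]]'

```text
time_s: 32.82
position: [0.4611, 0.0064, 0.2172]
tcp_rot: [[0.978, 0.207, 0.0], [0.207, -0.978, -0.0], [0.0, 0.0, -1.0]]
force: [0.1, 0.4, -0.3]
opening: 0.709
grasp_force: 0.0
```

```bash
python3 - <<'E'
from h import *
from rig import telemetry as t,capture
s=t.read_state();print(s['time_s'],s['position'],s['tcp_rot'].round(4).tolist(),s['opening'])
w=np.ascontiguousarray(capture('wrist')[:,:,::-1]);cv2.imwrite('pics/p2.png',w)
hs=cv2.cvtColor(w,cv2.COLOR_BGR2HSV);m=cv2.inRange(hs,(0,170,60),(7,255,255))|cv2.inRange(hs,(173,170,60),(180,255,255))
n,l,st,ce=cv2.connectedComponentsWithStats(m)
for i in range(1,n):
    if st[i,4]>60:print(st[i],ce[i],wz(s,ce[i],.066))
# grey box top edges: red on dial too
a=np.ascontiguousarray(capture('side')[:,:,::-1]);cv2.imwrite('pics/p3.png',a)
g=cv2.cvtColor(w,cv2.COLOR_BGR2GRAY)
L=cv2.createLineSegmentDetector().detect(g)[0][:,0]
for q in L:
    if np.hypot(q[2]-q[0],q[3]-q[1])>50 and q[1]<270: print(q.round())
E
```

```text
32.8167 [0.4611077  0.00639631 0.21715819] [[0.9784, 0.2068, 0.0], [0.2068, -0.9784, -0.0], [0.0, 0.0, -1.0]] 0.709252650938334
[515. 175. 595.   0.]
[  0. 245.  59. 253.]
[ 62. 267. 144. 267.]
[162. 255. 233. 244.]
[481. 267. 601. 266.]
[268. 143. 267.  72.]
[619.  95. 567. 202.]
[558. 218. 533. 265.]
[568. 202. 638. 223.]
[272.  65. 373.  65.]
[377.  91. 375. 168.]
[605.   0. 524. 179.]
[523. 179. 494. 237.]
[373. 147. 374.  71.]
[270.  72. 272. 168.]
[371.  68. 272.  69.]
```

The box edges run vertical at columns 270 and 375, centred near 322, so the alignment is good. I'll loosen the red threshold on the saved picture to find the knob.

```bash
python3 - <<'E'
from h import *
s=dict(position=np.array([0.4611077,0.00639631,0.21715819]),tcp_rot=np.array([[.9784,.2068,0],[.2068,-.9784,0],[0,0,-1]]))
w=cv2.imread('pics/p2.png').astype(int)
m=((w[:,:,2]>1.8*w[:,:,1])&(w[:,:,2]>1.8*w[:,:,0])&(w[:,:,2]>50)).astype('uint8')
n,l,st,ce=cv2.connectedComponentsWithStats(m)
for i in range(1,n):
    if st[i,4]>25:print(st[i],ce[i],wz(s,ce[i],.066),w[l==i].mean(0))
for r in range(150,300,10):print(r,w[r,300:345:10].tolist())
for p in((271,70),(374,70)):print(wz(s,p,.085))
for p in((271,168),(376,168)):print(wz(s,p,.085))
E
```

```text
[321 115   3  26  56] [322.39285714 127.625     ] [0.52974267 0.0197055  0.066     ] [ 77.05357143  85.67857143 194.375     ]
[308 210  29  19 448] [322.95089286 219.35044643] [0.46147096 0.00471867 0.066     ] [ 60.88839286  68.53348214 133.984375  ]
[207 382  10   8  65] [211.29230769 385.56923077] [0.29298898 0.0704349  0.066     ] [ 38.84615385  45.35384615 130.49230769]
150 [[140, 149, 149], [139, 153, 149], [140, 150, 148], [143, 154, 150], [139, 149, 146]]
160 [[139, 149, 146], [141, 152, 148], [142, 154, 150], [139, 151, 147], [141, 152, 149]]
170 [[139, 146, 145], [137, 145, 145], [134, 143, 142], [135, 145, 143], [133, 143, 142]]
180 [[193, 216, 217], [176, 197, 200], [166, 181, 185], [109, 123, 124], [193, 220, 222]]
190 [[199, 221, 223], [170, 192, 194], [167, 180, 183], [112, 127, 129], [201, 223, 226]]
200 [[132, 147, 149], [127, 144, 146], [98, 108, 109], [128, 145, 147], [126, 144, 148]]
210 [[130, 145, 148], [60, 67, 118], [61, 69, 119], [58, 67, 116], [122, 137, 144]]
220 [[131, 150, 151], [62, 69, 125], [62, 70, 143], [60, 65, 131], [117, 133, 141]]
230 [[126, 144, 146], [130, 147, 150], [120, 135, 142], [130, 147, 147], [124, 140, 143]]
240 [[127, 140, 144], [129, 144, 145], [135, 150, 153], [131, 148, 152], [126, 144, 145]]
250 [[131, 148, 149], [126, 142, 146], [128, 144, 148], [131, 149, 149], [126, 144, 146]]
260 [[131, 147, 149], [130, 146, 150], [126, 144, 147], [132, 150, 151], [129, 146, 148]]
270 [[127, 145, 147], [126, 143, 145], [200, 223, 224], [188, 212, 211], [168, 191, 192]]
280 [[200, 221, 221], [201, 221, 221], [198, 221, 222], [198, 219, 222], [199, 220, 221]]
290 [[201, 222, 220], [193, 215, 218], [200, 222, 222], [197, 219, 219], [198, 221, 220]]
[0.56019423 0.06211455 0.085     ]
[ 0.57475999 -0.00660856  0.085     ]
[0.49455302 0.04987087 0.085     ]
[ 0.51011559 -0.02356701  0.085     ]
```

The knob is at (0.4615, 0.005), as expected. I'll descend and grip it across its diameter.

>>> carry_out --deltas '[[[0, 0.01, 0.05, 0, 0, 0, 0], [0, 0.01, 0.14, 0, 0, 0, 0], [0, 0.01, 0.25, 0, 0, 0, 0], [0, 0.01, 0.36, 0, 0, 0, 0], [0, 0.01, 0.47, 0, 0, 0, 0], [0, 0.01, 0.58, 0, 0, 0, 0], [0, 0.01, 0.69, 0, 0, 0, 0], [0, 0.01, 0.78, 0, 0, 0, 0], [0, 0.01, 0.85, 0, 0, 0, 0], [0, 0.01, 0.9, 0, 0, 0, 0]]]'

```text
time_s: 33.75
position: [0.4608, 0.005, 0.0807]
tcp_rot: [[0.978, 0.207, -0.002], [0.207, -0.978, 0.0], [-0.002, -0.001, -1.0]]
force: [0.4, 0.0, -0.4]
opening: 0.501
grasp_force: 0.0
```

>>> carry_out --deltas '[[[0, 0, 0.05, 0, 0, 0, 0], [0, 0, 0.1, 0, 0, 0, 0], [0, 0, 0.16, 0, 0, 0, 0], [0, 0, 0.21, 0, 0, 0, 0], [0, 0, 0.25, 0, 0, 0, 0], [0, 0, 0.275, 0, 0, 0, 0], [0, 0, 0.288, 0, 0, 0, 0], [0, 0, 0.288, 0, 0, 0, 0], [0, 0, 0.288, 0, 0, 0, 1], [0, 0, 0.288, 0, 0, 0, 1]]]'

```text
time_s: 34.58
position: [0.4617, 0.0049, 0.0392]
tcp_rot: [[0.978, 0.207, 0.001], [0.207, -0.978, -0.0], [0.001, 0.0, -1.0]]
force: [0.5, 0.0, 0.0]
opening: 0.422
grasp_force: 0.0
```

>>> carry_out --deltas '[[[0, 0, 0, 0, 0, 0, 1], [0, 0, 0, 0, 0, 0, 1], [0, 0, 0, 0, 0, 0, 1], [0, 0, 0, 0, 0, 0, 1], [0, 0, 0, 0, 0, 0, 1], [0, 0, 0, 0, 0, 0, 1], [0, 0, 0, 0, 0, 0, 1], [0, 0, 0, 0, 0, 0, 1], [0, 0, 0, 0, 0, 0, 1], [0, 0, 0, 0, 0, 0, 1]]]'

```text
time_s: 35.42
position: [0.4616, 0.005, 0.0391]
tcp_rot: [[0.978, 0.207, 0.001], [0.207, -0.978, -0.0], [0.001, 0.0, -1.0]]
force: [0.5, 1.2, 5.3]
opening: 0.31
grasp_force: 30.0
```

>>> carry_out --deltas '[[[-0.02, 0, 0, 0, 0, 0, 1], [-0.05, 0, 0, 0, 0, 0, 1], [-0.08, 0, 0, 0, 0, 0, 1], [-0.11, 0, 0, 0, 0, 0, 1], [-0.14, 0, 0, 0, 0, 0, 1], [-0.165, 0, 0, 0, 0, 0, 1], [-0.185, 0, 0, 0, 0, 0, 1], [-0.197, 0, 0, 0, 0, 0, 1], [-0.197, 0, 0, 0, 0, 0, 1], [-0.197, 0, 0, 0, 0, 0, 1]]]'

```text
time_s: 36.25
position: [0.4335, -0.0011, 0.0391]
tcp_rot: [[0.979, 0.206, 0.003], [0.206, -0.979, -0.0], [0.003, 0.001, -1.0]]
force: [4.1, 5.6, 4.3]
opening: 0.31
grasp_force: 30.0
```

The axial force is about 5.2 N, so the knob is near its stop. I'll pull slightly further to be sure.

>>> carry_out --deltas '[[[-0.004, 0, 0, 0, 0, 0, 1], [-0.008, 0, 0, 0, 0, 0, 1], [-0.012, 0, 0, 0, 0, 0, 1], [-0.016, 0, 0, 0, 0, 0, 1], [-0.016, 0, 0, 0, 0, 0, 1], [-0.016, 0, 0, 0, 0, 0, 1], [-0.016, 0, 0, 0, 0, 0, 1], [-0.016, 0, 0, 0, 0, 0, 1], [-0.016, 0, 0, 0, 0, 0, 1], [-0.016, 0, 0, 0, 0, 0, 1]]]'

```text
time_s: 37.08
position: [0.4323, -0.0014, 0.0392]
tcp_rot: [[0.979, 0.206, 0.005], [0.206, -0.979, -0.0], [0.005, 0.001, -1.0]]
force: [6.6, 8.7, 4.0]
opening: 0.308
grasp_force: 30.0
```

At the stop: about 30 mm of travel and an axial force of 8 N. I'll let go and rise.

>>> carry_out --deltas '[[[0, 0, 0, 0, 0, 0, 0], [0, 0, 0, 0, 0, 0, 0], [0, 0, 0, 0, 0, 0, 0], [0, 0, 0, 0, 0, 0, 0], [0, 0, 0, 0, 0, 0, 0], [0, 0, 0, 0, 0, 0, 0], [0, 0, 0, 0, 0, 0, 0], [0, 0, 0, 0, 0, 0, 0], [0, 0, 0, 0, 0, 0, 0], [0, 0, 0, 0, 0, 0, 0]]]'

```text
time_s: 37.92
position: [0.4302, -0.0016, 0.039]
tcp_rot: [[0.978, 0.207, -0.0], [0.207, -0.978, -0.0], [-0.0, 0.0, -1.0]]
force: [0.2, -0.8, 0.0]
opening: 0.501
grasp_force: 0.0
```

>>> carry_out --deltas '[[[0, 0, -0.04, 0, 0, 0, 0], [0, 0, -0.12, 0, 0, 0, 0], [0, 0, -0.22, 0, 0, 0, 0], [0, 0, -0.34, 0, 0, 0, 0], [0, 0, -0.46, 0, 0, 0, 0], [0, 0, -0.58, 0, 0, 0, 0], [0, 0, -0.7, 0, 0, 0, 0], [0, 0, -0.82, 0, 0, 0, 0], [0, 0, -0.92, 0, 0, 0, 0], [0, 0, -0.95, 0, 0, 0, 0]]]'

```text
time_s: 38.75
position: [0.4312, -0.0018, 0.1838]
tcp_rot: [[0.978, 0.207, 0.005], [0.207, -0.978, -0.001], [0.004, 0.002, -1.0]]
force: [0.2, 0.7, -0.7]
opening: 0.499
grasp_force: 0.0
```

```bash
python3 - <<'E'
from h import *
from rig import telemetry as t,capture
[capture('scene') for i in range(3)]
s=t.read_state();print(s['time_s'],s['position'],s['opening'],s['force'])
w=np.ascontiguousarray(capture('wrist')[:,:,::-1]).astype(int);cv2.imwrite('pics/p4.png',w)
m=((w[:,:,2]>1.8*w[:,:,1])&(w[:,:,2]>1.8*w[:,:,0])&(w[:,:,2]>50)).astype('uint8')
n,l,st,ce=cv2.connectedComponentsWithStats(m)
for i in range(1,n):
    if st[i,4]>100:print(st[i],ce[i],wz(s,ce[i],.066))
# tray dials: compare tray after release (p1) with now, and tops count
a=np.ascontiguousarray(capture('side')[:,:,::-1]);b=cv2.imread('pics/p1.png')
print('diff stand region',np.abs(a[230:385,240:400].astype(int)-b[230:385,240:400]).mean())
# yellow guide visibility + tray outline: brass/amber blobs in stand region
hs=cv2.cvtColor(a,cv2.COLOR_BGR2HSV);m=cv2.inRange(hs,(18,130,90),(34,255,255));m[:285]=0;m[385:]=0
n,l,st,ce=cv2.connectedComponentsWithStats(m);print([(st[i].tolist()) for i in range(1,n) if st[i,4]>8])
E
```

```text
38.9 [ 0.42998543 -0.00156322  0.18157932] 0.5003617603715457 [-0.79735141  0.67672794 -0.84728022]
[301 172  38  24 820] [319.22195122 183.39634146] [0.46186142 0.00627446 0.066     ]
diff stand region 21.602889784946235
[[268, 296, 5, 10, 25], [353, 304, 5, 9, 28], [252, 342, 15, 13, 56], [338, 351, 15, 12, 58]][ WARN:0@10.975] global loadsave.cpp:1063 imwrite_ Unsupported depth image for selected encoder is fallbacked to CV_8U.
```

The knob is back in at (0.462, 0.006), and all four guides are visible where they were. I'll do a quick numeric check of the tops, then hand in.

```bash
python3 - <<'E'
from h import *
from rig import capture,job
a=np.ascontiguousarray(capture('side')[:,:,::-1]).astype(int);b=np.ascontiguousarray(capture('scene')[:,:,::-1]).astype(int)
for n,w,(x0,x1,y0,y1) in(('side',a,(240,375,220,370)),('scene',b,(170,310,110,240))):
    m=((w[:,:,2]>1.7*w[:,:,1])&(w[:,:,2]>2*w[:,:,0])&(w[:,:,2]>50)).astype('uint8');k=np.zeros_like(m);k[y0:y1,x0:x1]=m[y0:y1,x0:x1]
    N,l,st,ce=cv2.connectedComponentsWithStats(k)
    for i in range(1,N):
        if st[i,4]>30:print(n,st[i],atz(n,ce[i],.055)[:2])
c,s=np.cos(np.radians(-9.4)),np.sin(np.radians(-9.4))
for p in((-.064,0),(.066,.042),(.066,-.042)):print('expect',.4937+c*p[0]-s*p[1],-.2847+s*p[0]+c*p[1])
E
```

```text
side [293 248   6   8  42] [0.4623958 0.0134295]
side [299 271  16  47 265] [ 0.49373601 -0.18903754]
side [326 304  19  15 140] [ 0.56372269 -0.25472766]
side [273 311  19  14 146] [ 0.4293509  -0.28046581]
side [324 327  19  14 157] [ 0.55275547 -0.3429132 ]
scene [220 142  51  37 411] [ 0.4230689  -0.33896051]
scene [206 178  18  15 181] [ 0.55724586 -0.33515747]
scene [227 192  18  16 190] [ 0.56777298 -0.25027652]
expect 0.430559381657154 -0.2742471384165362
expect 0.5656734530802081 -0.2540434827204544
expect 0.5519540722519118 -0.3369155442954398
```

All three tops are upright, within a few millimetres of where they should be.

```bash
python3 -c "
from rig import job;print(job.hand_in())"
```

```text
the job is handed in; nothing more can be done
None
```

The job is handed in (no verdict was returned): top_c is on the pad, the tray sits released inside the guides with all three tops standing, and the knob was pulled to its stop and is back in.

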